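# Load the laser-marking pallet in reverse order

### The job

Move the four metal blanks from the wooden storage rail into the pockets of the laser-marking pallet, one to a pocket, in the reverse order: seen from the robot, the blank at the left end of the rail goes into the right-end pocket, the next into the one beside it, and so on. Set each one down gently, standing upright on its pocket's floor, and never let one fall over.

Things in the scene. Friction and masses are not known exactly. Their poses are not given: they have to be found in the camera images.
- tube: Round bushing of bare steel, a tube: outside diameter 36 mm, bore 20 mm, height 52 mm, about 0.24 kg. Loose; it starts upright on its seat (foot 18 mm above the table), centred within about 2 mm and turned up to 0.12 rad against the rail. Origin: centre of its foot; z runs up its axis.
- hex: Solid hexagonal steel spacer: 32 mm across flats, height 66 mm (the tallest), about 0.36 kg, a small dark thread hole in its top. Flats face its own +x and -x. Loose; it starts upright on its seat (foot 18 mm above the table), centred within about 2 mm and turned up to 0.12 rad against the rail. Origin: centre of its foot; z runs up its axis.
- profile: Stub of square aluminium slotted profile: 30 x 30 mm, height 56 mm, about 0.12 kg, an open groove down the middle of each side (an X-like outline from above); to the fingers each side acts as flat. Loose; it starts upright on its seat (foot 18 mm above the table), centred within about 2 mm and turned up to 0.12 rad against the rail. Origin: centre of its foot; z runs up its axis.
- bar: Piece of flat aluminium bar standing on end: 22 mm thick along its x, 40 mm wide along its y, height 60 mm, about 0.14 kg, two dark holes in each broad face. Loose; it starts upright on its seat (foot 18 mm above the table), centred within about 2 mm and turned up to 0.12 rad against the rail. Origin: centre of its foot; z runs up its axis.
- seat_tube: Round seat, diameter 52 mm, black plastic, 6 mm thick, fixed flat on the rail's top; the bushing starts standing on it and it stays behind, showing where the bushing came from. Origin: centre of its underside, 12 mm above the table; axes as the rail's.
- seat_hex: Hexagonal seat, 48 mm across flats, black plastic, 6 mm thick, fixed flat on the rail's top; the hexagonal spacer starts standing on it and it stays behind, showing where the hexagonal spacer came from. Origin: centre of its underside, 12 mm above the table; axes as the rail's.
- seat_profile: Square seat, 46 x 46 mm, black plastic, 6 mm thick, fixed flat on the rail's top; the profile stub starts standing on it and it stays behind, showing where the profile stub came from. Origin: centre of its underside, 12 mm above the table; axes as the rail's.
- seat_bar: Oblong seat, 36 mm (x) by 54 mm (y), black plastic, 6 mm thick, fixed flat on the rail's top; the flat bar piece starts standing on it and it stays behind, showing where the flat bar piece came from. Origin: centre of its underside, 12 mm above the table; axes as the rail's.
- rail: Storage rail: a fixed wooden strip, 76 (x) by 256 (y) mm, 12 mm thick, on the robot's left or right. Origin: centre of its underside, on the table; y along the row towards the robot's left (within 0.35 rad of world +y), x away from the robot. The seats lie at x = 0, y = +90, +30, -30, -90 mm, one at each, in any order. A screwdriver, up to 35 mm high, lies about 105 mm beyond its middle line.
- pallet: Pallet: fixed dark perforated plate, 130 (x) by 300 (y) mm, 6 mm thick, with four empty pockets between aluminium walls. Origin: centre of its underside, on the table; axes like the rail's (own yaw). Pockets: centres x = 0, y = +90, +30, -30, -90 mm; 54 x 54 mm inside; floor 6 mm, wall tops 18 mm above the table; dividers 6 mm thick. Things up to 14 mm high lie 115 mm beyond and before.
Mind the look-alikes: they are no part of the job. What is shaped like the tube but blue or orange is not meant.

How it is judged:
By the outcome, as a careful person would: the job done as asked, in the order asked, and still so for the second after the job is handed in, with the robot touching nothing.
It also fails if it takes over 120 s, if anything falls off the work surface, if the arm or the gripper's body presses on something with over 40 N, if the wrist force passes 120 N, or if a joint passes its speed limit or range.

### The arm

A 6-joint arm with a two-finger parallel gripper is mounted at the origin on the work surface. World frame = base frame: x ahead of the robot, y to its left, z up, the work surface at z = 0. Lengths are in m, angles in degrees, forces in N, time in s.
With the tool pointing down it reaches from about 0.3 to 0.75 m from the base axis. Payload 8.5 kg.
Tool frame: the origin (TCP) lies between the finger pads; the fingertips stand 25 mm ahead of it and the grasp point (between the pads) lies 6 mm ahead of it; x points along the fingers, y is the direction in which the jaws open and shut, and the axes are right-handed (so a half turn about x gives the same grasp; the last joint's range is limited). The gripper opens to 85 mm and grips with 20 to 120 N. Pads are 22 mm wide; open, the fingers measure 114 mm over their backs; the gripper's body (76 mm by 85 mm) begins 54 mm behind the grasp point. The pads swing forward as they close: fully open they stand 13 mm farther back than shut.
Start: joints at [54.414, 21.807, 74.336, -0, 83.858, -12.336], TCP at [0.217, 0.505, 0.256] pointing down, gripper open.
Joint ranges: [-178.18, 178.18], [-50.72, 133.34], [12.68, 142.11], [-81.47, 261.47], [9.98, 163.14], [-165.26, 165.26]. Speed limits (degrees/s): [136.94, 136.94, 180, 180, 180, 180].

### API

Orientations are given as a 3x3 rotation matrix whose columns are the frame's x, y, z axes.
In Python, from rig import sensors, get_image, workorder gives the robot as it stands.
- The arm moves only by the tool arm_command, never from a script. Its argument "plan" is a list that holds one entry, the list of rows, each a list of 6 numbers: the shift along the tool's x, y, z in units of 25 mm (1.0 is 25 mm), then the turn, a rotation vector about the tool's x, y, z in units of 6 degrees (1.0 is 6 degrees). In form: [[[dx, dy, dz, ax, ay, az], ...]]. A call has 1 to 10 rows; each row is the pose to reach, as a shift and turn from the pose commanded when the call began, along the tool's axes at that moment; what a row does not reach only later rows make up. A row lasts 1/10 s, in which the tool goes at most 50 mm and 8.59 degrees, less where a joint would pass 70% of its speed; a pose out of reach is approached as far as the arm can. A call with a gripper value outside its range is refused whole. "jaw" is the closure, from 0 (fully open) to 1 (shut), set as the call begins (left out, the last holds). The fingers move at their own pace and stop on an object; "newtons" is the grip in N (left out, the last holds). Time passes only in rows, so rows that repeat a pose let the fingers close. It gives the time, the measured TCP pose, the force and the opening at its end, in the units of the state.
- sensors.observe(): the state, without advancing time (a new reading comes with each control period).
- get_image(name): name is "scene" or "top" or "wrist"; returns a dict with "img" (420x560x3 uint8, red, green, blue), "fx", "fy", "cx", "cy" (pixels), "T" (4x4, takes a point from camera to world coordinates). Camera axes: x right, y up, looking along -z (the intrinsics and any distortion apply to the point x, -y, -z); pixel columns grow to the right and rows downward; lengths in m; the calibration is good to about 2 mm. A picture is of the moment at which its call begins. There is no depth.
- workorder.close_job(): hands the job in, once; it reports no verdict.
The state is a dict: "time_s": time; "q": joint angles; "qvel": joint speeds; "joint_efforts": joint torques, N m; "position": TCP position; "tool_rot": TCP orientation; "ft_force": force on the tool from outside, world axes, zero at the start; "wrist_torque": the same for the moment, N m; "grip_width": finger opening in m.
Only numpy, scipy, OpenCV 4.12 (cv2) and the standard library are available. Lean on these libraries where they do the work, as an engineer would, in place of code of your own. Each camera call takes 0.05 s, during which the arm holds its last target. There are 200 camera calls.

## Working session

There is one attempt and no reset: what is moved stays moved. The work goes in short steps, Python scripts to look and compute and a tool call to move; the robot and the scene stay as the last step left them, time stands still between calls to the robot, and variables do not carry over. Pictures are saved under pics/ and viewed, about 12 in all and at most 16, crops included, and the job is handed in when it is done.

Besides the shell and the picture viewer there is one more tool, called after "Request:" as a command line: name --argument value ..., lists and objects as JSON in quotes. arm_command: Moves the arm, as the interface text tells. Its arguments: {"type":"object","properties":{"plan":{"type":"array","items":{"type":"array","items":{"type":"array","items":{"type":"number"}}}},"jaw":{"type":"number"},"newtons":{"type":"number"}},"required":["plan"]}

```bash
ls; mkdir -p pics
python3 - <<'E'
from rig import sensors,get_image
import cv2
s=sensors.observe();print(s)
for n in("top","scene","wrist"):
    d=get_image(n);cv2.imwrite(f"pics/{n}0.png",d["img"][:,:,::-1]);print(n,{k:v for k,v in d.items() if k!="img"})
E
```

```text
pics
{'time_s': 0.0, 'q': array([ 5.44128959e+01,  2.18416690e+01,  7.43847950e+01, -1.54287312e-03,
        8.38579849e+01, -1.23363405e+01]), 'qvel': array([-0.04629798, -0.03008866, -0.04357825,  0.0220549 , -0.00734329,
       -0.07487063]), 'joint_efforts': array([-8.47374722e-04, -4.48458552e+01, -2.31283361e+01, -1.65593242e-04,
        4.76016270e-03,  4.18957507e-05]), 'position': array([0.21697594, 0.50511312, 0.25570515]), 'tool_rot': array([[-8.35954723e-04,  3.94752831e-01,  9.18786974e-01],
       [-1.21421219e-03,  9.18786217e-01, -3.94753611e-01],
       [-9.99998913e-01, -1.44559848e-03, -2.88749979e-04]]), 'ft_force': array([-0.5028106 , -0.48117809,  0.45114307]), 'wrist_torque': array([-0.02915792,  0.02455858,  0.02054123]), 'grip_width': 0.08535346020191331}
top {'fx': 397.28017302832524, 'fy': 397.28017302832524, 'cx': 281.1544020180333, 'cy': 207.14227621505597, 'T': array([[-0.08972053,  0.96920143, -0.22934431,  0.34122336],
       [-0.99594693, -0.08584635,  0.02683512, -0.01165062],
       [ 0.00632026,  0.23082243,  0.97297537,  0.69858946],
       [ 0.  
[... 164 characters left out ...]
rray([[-0.82941813, -0.4092882 ,  0.38019565,  0.79053368],
       [ 0.55862599, -0.60963837,  0.56238604,  0.4948935 ],
       [ 0.00160389,  0.67884035,  0.73428414,  0.70302287],
       [ 0.        ,  0.        ,  0.        ,  1.        ]])}
wrist {'fx': 362.5868193326253, 'fy': 362.5868193326253, 'cx': 275.24135538861606, 'cy': 204.40702760825366, 'T': array([[ 3.94225549e-01, -8.87404387e-01, -2.38955373e-01,
         1.56715197e-01],
       [ 9.19013200e-01,  3.80389455e-01,  1.03530677e-01,
         5.31481830e-01],
       [-9.77472919e-04, -2.60417580e-01,  9.65495587e-01,
         3.72659129e-01],
       [ 0.00000000e+00,  0.00000000e+00,  0.00000000e+00,
         1.00000000e+00]])}
```

View pics/top0.png

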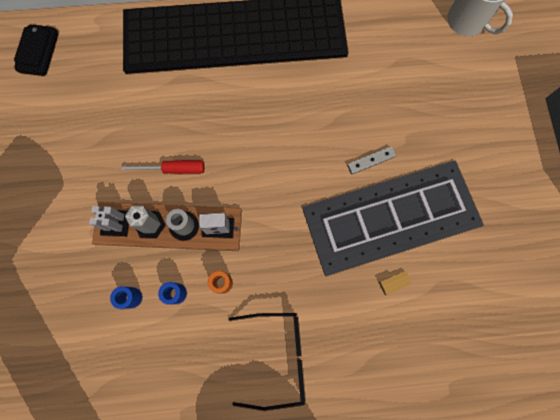

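View pics/scene0.png

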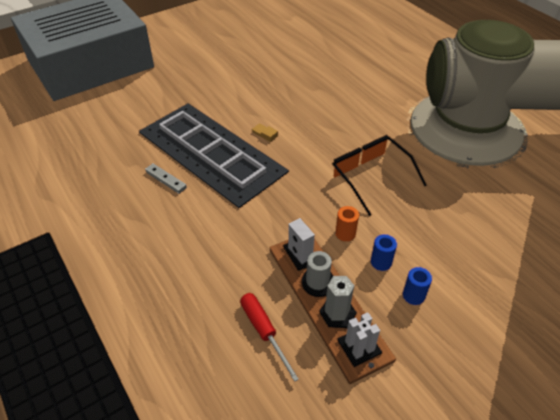

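Top view: on the rail (left, row ~222) from the robot's left are profile (107,217), hex (143,220), tube (180,222) and bar (213,224). The pallet pockets are at about (345,228) to (442,200). Look-alikes of the tube: blue (125,297), blue (172,292) and orange (219,282). The bare-steel one at (180,222), on the rail, is the right one.

View pics/wrist0.png

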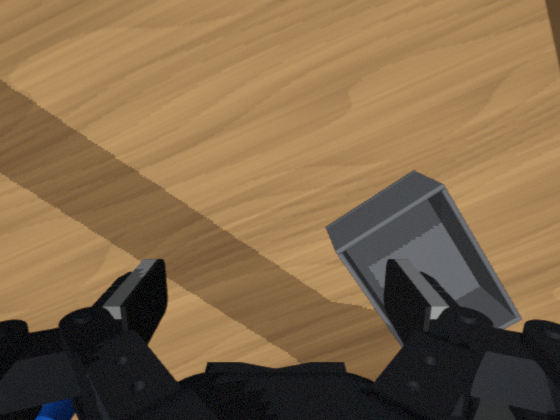

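```bash
cat > h.py <<'E'
import numpy as np,cv2
from rig import sensors,get_image
def ray(d,u,v,z):
    p=np.array([(u-d["cx"])/d["fx"],-(v-d["cy"])/d["fy"],-1.]);R=d["T"][:3,:3];o=d["T"][:3,3]
    w=R@p;return o+w*(z-o[2])/w[2]
def proj(d,X):
    p=d["T"][:3,:3].T@(np.array(X)-d["T"][:3,3]);return d["cx"]+d["fx"]*p[0]/-p[2],d["cy"]-d["fy"]*p[1]/-p[2]
def frame(n):
    d=get_image(n);d["bgr"]=d["img"][:,:,::-1].copy();return d
E
python3 - <<'E'
from h import *
for n in("top","wrist"):
    d=frame(n);hsv=cv2.cvtColor(d["bgr"],cv2.COLOR_BGR2HSV)
    print(n)
    px={"top":[(235,242),(100,240),(320,180),(190,168),(20,100),(315,215)],"wrist":[]}[n]
    for u,v in px: print((u,v),hsv[v,u])
    if n=="top":
        s=d["bgr"][140:280,80:490];cv2.imwrite("pics/c1.png",cv2.resize(s,None,fx=1.95,fy=1.95,interpolation=cv2.INTER_CUBIC))
E
```

```text
top
(235, 242) [ 12 150 141]
(100, 240) [ 13 153 138]
(320, 180) [ 14 119 175]
(190, 168) [  0 204 181]
(20, 100) [ 14 120 181]
(315, 215) [120  12  63]
wrist
```

View pics/c1.png

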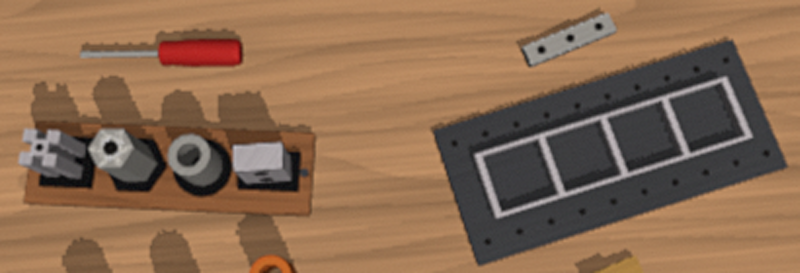

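The crop confirms it: the bare-steel tube is third from the left, with the top of its ring at about crop (194,158). The wrist view shows only table and a grey tray. Next I compute coarse poses.

```bash
cat >> h.py <<'E'
def fit(P,Q):
    "2D rigid: Q = R P + t -> (x,y,yaw,rms)"
    P=np.array(P,float)[:,:2];Q=np.array(Q,float)[:,:2];a=P-P.mean(0);b=Q-Q.mean(0)
    th=np.arctan2((a[:,0]*b[:,1]-a[:,1]*b[:,0]).sum(),(a*b).sum())
    R=np.array([[np.cos(th),-np.sin(th)],[np.sin(th),np.cos(th)]]);t=Q.mean(0)-R@P.mean(0)
    return t[0],t[1],th,np.sqrt((((R@P.T).T+t-Q)**2).sum(1).mean())
E
python3 - <<'E'
from h import *
d=frame("top")
f=lambda pts,z:[ray(d,u/1.95+80,v/1.95+140,z) for u,v in pts]
R=f([(36,122),(315,133),(312,214),(25,203)],.012)
print("rail",fit([(.038,.128),(.038,-.128),(-.038,-.128),(-.038,.128)],R),np.linalg.norm(np.diff(R,axis=0),axis=1))
# pallet plate: dark low-sat region
hsv=cv2.cvtColor(d["bgr"],cv2.COLOR_BGR2HSV)
roi=np.zeros(hsv.shape[:2],np.uint8);roi[150:285,295:495]=255
m=((hsv[...,1]<60)&(roi>0)).astype(np.uint8)*255
c=max(cv2.findContours(m,0,1)[0],key=cv2.contourArea)
h=np.array([ray(d,u+.0,v+.0,.006)[:2] for [[u,v]] in c])*1000
print("plate",cv2.minAreaRect(h.astype(np.float32)))
m=((hsv[...,1]<60)&(hsv[...,2]>130)&(roi>0)).astype(np.uint8)*255
c=max(cv2.findContours(m,0,1)[0],key=cv2.contourArea)
h=np.array([ray(d,u+.0,v+.0,.018)[:2] for [[u,v]] in c])*1000
print("walls",cv2.minAreaRect(h.astype(np.float32)))
for n,(u,v) in dict(profile=(40,146),hex=(110,150),tube=(194,158),bar=(258,153)).items():
    z=.018+dict(profile=.056,hex=.066,tube=.052,bar=.060)[n];print(n,f([(u,v)],z)[0].round(4))
s=sensors.observe();print(s["position"],s["time_s"])
E
```

```text
rail (np.float64(0.4868765818318873), np.float64(0.169740732392539), np.float64(-0.12661782637346342), np.float64(0.001362761871512008)) [0.25434329 0.07386067 0.25526283]
plate ((471.32818603515625, -226.79620361328125), (128.3350067138672, 297.74517822265625), 12.236421585083008)
walls ((471.2084655761719, -227.34185791015625), (60.665672302246094, 245.45742797851562), 12.264667510986328)
profile [0.5013 0.2608 0.074 ]
hex [0.4904 0.2002 0.084 ]
tube [0.481  0.1361 0.07  ]
bar [0.4787 0.0821 0.078 ]
[0.21705322 0.50526203 0.25613257] 0.3
```

Both fits agree with the sizes given: rail at (0.487, 0.170), yaw −7.3°; pallet at (0.471, −0.227), yaw +12.25°. I'll grip across the row (jaw along rail x), and first move the wrist camera over the rail.

```bash
cat >> h.py <<'E'
from scipy.spatial.transform import Rotation as Ro
def Rt(yawdeg):
    c,s=np.cos(np.radians(yawdeg)),np.sin(np.radians(yawdeg))
    return np.array([[0,c,s],[0,s,-c],[-1,0,0]])   # x down, y at yaw
def go(pos,yaw):
    "print the row from the present pose to TCP pos, tool down, jaw axis at yaw"
    s=sensors.observe();R=s["tool_rot"];d=R.T@(np.array(pos)-s["position"])/.025
    r=Ro.from_matrix(R.T@Rt(yaw)).as_rotvec(degrees=True)/6
    print("row",d.round(2),r.round(2),"t",round(s["time_s"],2),"pos",s["position"].round(4),"w",round(s["grip_width"],4))
E
python3 -c "
from h import *
go([.4907,.1995,.256],-7.26)"
```

```text
row [ 1.000e-02 -6.920e+00  1.488e+01] [12.34  0.    0.  ] t 0.3 pos [0.2171 0.5053 0.2561] w 0.0854
```

Request:
arm_command --plan '[[[0,-0.7,1.5,1.2,0,0],[0,-1.4,3.0,2.5,0,0],[0,-2.1,4.5,3.7,0,0],[0,-2.8,6.0,5.0,0,0],[0,-3.5,7.5,6.2,0,0],[0,-4.2,9.0,7.4,0,0],[0,-4.9,10.5,8.7,0,0],[0,-5.6,12.0,9.9,0,0],[0,-6.3,13.5,11.1,0,0],[0,-6.92,14.88,12.34,0,0]]]'

```text
time_s: 1.3
position: [0.4916, 0.1979, 0.2563]
tool_rot: [[0.0, 0.991, -0.133], [-0.0, -0.133, -0.991], [-1.0, 0.0, 0.0]]
ft_force: [-0.1, 0.9, -0.2]
grip_width: 0.0851
```

Request:
arm_command --plan '[[[0,0,0,0,0,0],[0,0,0,0,0,0],[0,0,0,0,0,0],[0,0,0,0,0,0]]]'

```text
time_s: 1.7
position: [0.4899, 0.2004, 0.2565]
tool_rot: [[0.0, 0.992, -0.125], [0.0, -0.125, -0.992], [-1.0, 0.0, -0.0]]
ft_force: [-0.2, -0.6, 0.4]
grip_width: 0.0854
```

```bash
python3 -c "
from h import *
go([.4907,.1995,.256],-7.26)
d=frame('wrist');cv2.imwrite('pics/w1.png',d['bgr'])"
```

```text
row [0.02 0.04 0.03] [ 0.02 -0.   -0.  ] t 1.7 pos [0.4899 0.2004 0.2565] w 0.0854
```

View pics/w1.png

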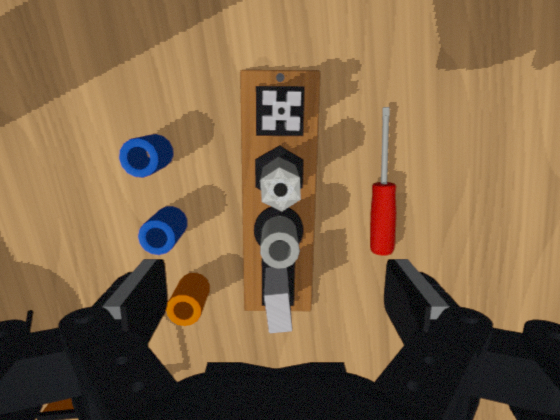

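The wrist view shows the rail upright in the image: profile (280,111), hex (280,190), tube (279,250) and bar top (278,313). The blue tubes (145,156) and (162,232) and the orange one (188,300) stand off to the left. Next I measure the top faces and the rail edges.

```bash
cat > m.py <<'E'
from h import *
d=frame('wrist');cv2.imwrite('pics/w1b.png',d['bgr'])
hsv=cv2.cvtColor(d['bgr'],cv2.COLOR_BGR2HSV);S,V=hsv[...,1].astype(int),hsv[...,2].astype(int)
H=dict(profile=.074,hex=.084,tube=.070,bar=.078)
roi=dict(profile=(255,85,305,136,150),hex=(255,160,305,212,165),tube=(257,226,303,272,105),bar=(258,285,300,340,140))
for n,(a,b,c,e,t) in roi.items():
    g=V[b:e,a:c][S[b:e,a:c]<50]
    m=np.zeros(V.shape,np.uint8);m[b:e,a:c]=((S[b:e,a:c]<50)&(V[b:e,a:c]>t))*255
    pts=np.vstack([k for k in cv2.findContours(m,0,1)[0] if cv2.contourArea(k)>15]).reshape(-1,2)
    hull=cv2.convexHull(pts).reshape(-1,2)
    w=(np.array([ray(d,u,v,H[n])[:2] for u,v in hull])*1000).astype(np.float32)
    r=cv2.minAreaRect(w);ci=cv2.minEnclosingCircle(w)
    M=cv2.moments(w);cen=(M['m10']/M['m00'],M['m01']/M['m00'])
    print(n,np.percentile(g,[10,30,50,70,90]),'rect',np.round(r[0],1),np.round(r[1],1),round(r[2],1),'circ',np.round(ci[0],1),round(ci[1],1),'cen',np.round(cen,1),'area',round(M['m00']))
# rail
m=((hsv[...,0]<13)&(S>135)&(V<190)).astype(np.uint8)*255;m[:60]=0;m[320:]=0;m[:,:235]=0;m[:,325:]=0
m=cv2.morphologyEx(m,cv2.MORPH_OPEN,np.ones((3,3)))
c=np.vstack([k for k in cv2.findContours(m,0,1)[0] if cv2.contourArea(k)>100]).reshape(-1,2)
w=(np.array([ray(d,u,v,.012)[:2] for u,v in c])*1000).astype(np.float32);print('rail',cv2.minAreaRect(w))
E
python3 m.py
```

```text
profile [ 28.  36. 118. 180. 183.] rect [502.9 262.5] [29.4 29.3] 82.4 circ [502.6 262.8] 20.3 cen [502.7 262.6] area 842
hex [ 34.  71. 160. 173. 189.] rect [493.8 200.8] [33.5 30.1] 83.8 circ [494.1 200.9] 17.3 cen [494.  200.9] area 771
tube [ 55.  70.  86. 156. 162.] rect [486.8 142.1] [34.6 33.3] 82.8 circ [486.3 142.3] 17.7 cen [486.6 142.3] area 931
bar [ 79.  160.9 178.  180.  182. ] rect [478.1  84.1] [39.2 21.6] 89.2 circ [478.1  84.2] 21.6 cen [478.1  84. ] area 824Traceback (most recent call last):
  File "m.py", line 18, in <module>
    c=np.vstack([k for k in cv2.findContours(m,0,1)[0] if cv2.contourArea(k)>100]).reshape(-1,2)
      ~~~~~~~~~^^^^^^^^^^^^^^^^^^^^^^^^^^^^^^^^^^^^^^^^^^^^^^^^^^^^^^^^^^^^^^^^^^^
    return _nx.concatenate(arrs, 0, dtype=dtype, casting=casting)
           ~~~~~~~~~~~~~~~^^^^^^^^^^^^^^^^^^^^^^^^^^^^^^^^^^^^^^^
ValueError: need at least one array to concatenate
```

Sizes match well (29.4², 34.6, 39.2×21.6), and the spacing is about 60 mm. Profile first.

```bash
python3 -c "
from h import *
go([.5027,.2626,.13],-7.6)"
```

```text
row [ 5.06  0.19 -2.54] [ 0.07 -0.   -0.  ] t 1.8 pos [0.4901 0.2003 0.2565] w 0.0856
```

Request:
arm_command --plan '[[[0.5,0.05,-0.5,0,0,0],[1.5,0.1,-1.2,0.07,0,0],[2.8,0.19,-2.0,0.07,0,0],[4.0,0.19,-2.54,0.07,0,0],[4.8,0.19,-2.54,0.07,0,0],[5.06,0.19,-2.54,0.07,0,0],[5.06,0.19,-2.54,0.07,0,0],[5.06,0.19,-2.54,0.07,0,0],[5.06,0.19,-2.54,0.07,0,0],[5.06,0.19,-2.54,0.07,0,0]]]'

```text
time_s: 2.8
position: [0.5037, 0.2619, 0.1308]
tool_rot: [[0.002, 0.991, -0.134], [0.0, -0.134, -0.991], [-1.0, 0.002, -0.001]]
ft_force: [-0.3, 0.6, 0.0]
grip_width: 0.0854
```

```bash
python3 -c "
from h import *
go([.5027,.2626,.060],-7.6)
d=frame('wrist');cv2.imwrite('pics/w2.png',d['bgr'])"
```

```text
row [ 2.83 -0.05 -0.02] [-0.02 -0.01 -0.02] t 2.8 pos [0.5037 0.2619 0.1308] w 0.0854
```

View pics/w2.png

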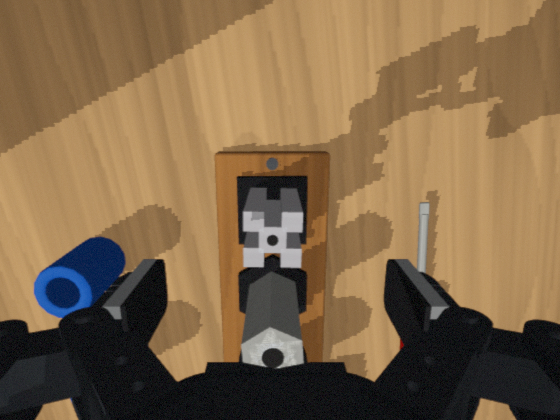

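The profile sits centred between the fingers (column 272 against 275), which agrees with the measured −1 mm correction. Descending and gripping.

Request:
arm_command --plan '[[[0.4,-0.03,0,0,0,0],[0.9,-0.05,-0.02,0,0,0],[1.4,-0.05,-0.02,0,0,0],[1.9,-0.05,-0.02,0,0,0],[2.3,-0.05,-0.02,0,0,0],[2.6,-0.05,-0.02,0,0,0],[2.75,-0.05,-0.02,0,0,0],[2.83,-0.05,-0.02,0,0,0],[2.83,-0.05,-0.02,0,0,0],[2.83,-0.05,-0.02,0,0,0]]]' --jaw 0.4 --newtons 40

```text
time_s: 3.85
position: [0.5024, 0.2626, 0.0594]
tool_rot: [[0.001, 0.991, -0.134], [0.0, -0.134, -0.991], [-1.0, 0.001, -0.0]]
ft_force: [-0.6, 0.3, -1.0]
grip_width: 0.051
```

Request:
arm_command --plan '[[[0,0,0,0,0,0],[0,0,0,0,0,0],[0,0,0,0,0,0],[0,0,0,0,0,0],[0,0,0,0,0,0],[0,0,0,0,0,0]]]' --jaw 1.0

```text
time_s: 4.45
position: [0.5024, 0.2627, 0.0595]
tool_rot: [[0.001, 0.991, -0.134], [0.0, -0.134, -0.991], [-1.0, 0.001, -0.0]]
ft_force: [-0.4, 0.4, 5.4]
grip_width: 0.0295
```

```bash
python3 -c "
from h import *
go([.5027,.2626,.060],-7.6)
go([.4712,-.2270,.20],12.25)"
```

```text
row [-0.02  0.01  0.  ] [-0.02 -0.   -0.01] t 4.45 pos [0.5024 0.2627 0.0595] w 0.0295
row [-5.62  1.39 19.57] [-3.33 -0.   -0.01] t 4.45 pos [0.5024 0.2627 0.0595] w 0.0295
```

Gripped: width 29.5 mm. Lifting and carrying to a view pose over the pallet.

Request:
arm_command --plan '[[[-0.5,0,0,0,0,0],[-1.5,0,0,0,0,0],[-2.7,0,0,0,0,0],[-3.9,0,0,0,0,0],[-5.0,0,0.5,0,0,0],[-6.0,0,1.5,0,0,0],[-6.8,0,2.9,0,0,0],[-7.2,0,4.4,0,0,0],[-7.2,0,6.0,0,0,0],[-7.2,0,7.6,0,0,0]]]'

```text
time_s: 5.45
position: [0.476, 0.073, 0.2399]
tool_rot: [[0.001, 0.991, -0.134], [-0.0, -0.134, -0.991], [-1.0, 0.001, 0.0]]
ft_force: [-0.2, -0.3, -0.4]
grip_width: 0.0297
```

Request:
arm_command --plan '[[[0,0.2,1.6,-0.4,0,0],[0,0.4,3.2,-0.8,0,0],[0,0.6,4.8,-1.2,0,0],[0,0.8,6.4,-1.6,0,0],[0,1.0,8.0,-2.0,0,0],[0,1.2,9.6,-2.5,0,0],[0,1.4,11.0,-3.0,0,0],[0,1.6,12.0,-3.33,0,0],[0,1.66,12.5,-3.33,0,0],[0,1.66,12.72,-3.33,0,0]]]'

```text
time_s: 6.45
position: [0.475, -0.2469, 0.2391]
tool_rot: [[-0.0, 0.978, 0.211], [0.0, 0.211, -0.978], [-1.0, -0.0, -0.0]]
ft_force: [-0.1, 0.4, -1.5]
grip_width: 0.0296
```

Request:
arm_command --plan '[[[0,0,0,0,0,0],[0,0,0,0,0,0],[0,0,0,0,0,0]]]'

```text
time_s: 6.75
position: [0.4752, -0.2453, 0.2393]
tool_rot: [[0.0, 0.977, 0.213], [0.0, 0.213, -0.977], [-1.0, 0.0, -0.0]]
ft_force: [-0.4, 0.3, -1.1]
grip_width: 0.0295
```

```bash
cat > p.py <<'E'
from h import *
d=frame('wrist');cv2.imwrite('pics/w3.png',d['bgr'])
hsv=cv2.cvtColor(d['bgr'],cv2.COLOR_BGR2HSV)
m=((hsv[...,1]<60)&(hsv[...,2]>110)).astype(np.uint8)*255;m[330:]=0
for c in cv2.findContours(m,0,1)[0]:
    if cv2.contourArea(c)<2000: continue
    w=(np.array([ray(d,u,v,.018)[:2] for [[u,v]] in c])*1000).astype(np.float32)
    print(cv2.boundingRect(c),cv2.minAreaRect(w))
go([.4754,-.2465,.24],12.25)
E
python3 p.py
```

```text
(228, 276, 97, 54) ((504.2481689453125, -374.0528869628906), (98.37529754638672, 61.60029983520508), 11.617658615112305)
(378, 111, 24, 95) ((576.2399291992188, -204.71853637695312), (21.140344619750977, 87.78793334960938), 17.515644073486328)
(241, 15, 72, 210) ((466.1352233886719, -198.2010498046875), (61.296939849853516, 186.05108642578125), 12.250263214111328)
row [-0.03 -0.    0.04] [ 0.01  0.   -0.  ] t 6.8 pos [ 0.4753 -0.2455  0.2393] w 0.0296
```

View pics/w3.png

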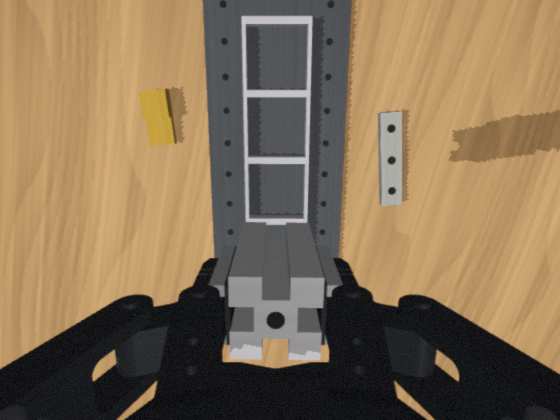

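Three pockets are visible (rows 17 to 222) and the held profile hides the fourth. The 186.05 mm span equals 3×60+6, which puts the pallet centre at (0.4725, −0.2275), agreeing with the top view to 1 mm. Placing the profile in the −90 pocket.

```bash
cat >> h.py <<'E'
def P(y,z): return [.4723-.2122*y/1000,-.2274+.9772*y/1000,z]
E
python3 -c "
from h import *
go(P(-90,.09),12.25)"
```

```text
row [5.97 0.03 2.87] [ 0.01  0.   -0.  ] t 6.8 pos [ 0.4753 -0.2455  0.2393] w 0.0296
```

Request:
arm_command --plan '[[[0.4,0,0.7,0,0,0],[1.2,0.03,1.6,0,0,0],[2.2,0.03,2.4,0,0,0],[3.3,0.03,2.87,0,0,0],[4.4,0.03,2.87,0,0,0],[5.2,0.03,2.87,0,0,0],[5.7,0.03,2.87,0,0,0],[5.97,0.03,2.87,0,0,0],[5.97,0.03,2.87,0,0,0],[5.97,0.03,2.87,0,0,0]]]'

```text
time_s: 7.8
position: [0.4915, -0.3167, 0.0906]
tool_rot: [[0.001, 0.977, 0.213], [-0.001, 0.213, -0.977], [-1.0, 0.001, 0.001]]
ft_force: [-0.3, -0.5, -0.7]
grip_width: 0.0293
```

Request:
arm_command --plan '[[[0.2,0,0,0,0,0],[0.5,0,0,0,0,0],[0.8,0,0,0,0,0],[1.1,0,0,0,0,0],[1.35,0,0,0,0,0],[1.5,0,0,0,0,0],[1.55,0,0,0,0,0],[1.6,0,0,0,0,0],[1.62,0,0,0,0,0],[1.62,0,0,0,0,0]]]'

```text
time_s: 8.8
position: [0.4912, -0.3164, 0.0495]
tool_rot: [[0.0, 0.977, 0.213], [-0.0, 0.213, -0.977], [-1.0, 0.0, 0.0]]
ft_force: [-0.4, 0.5, -1.2]
grip_width: 0.0296
```

```bash
python3 -c "
from h import *
go(P(-90,.0475),12.25);print(sensors.observe()['ft_force'])"
```

```text
row [ 0.08  0.02 -0.04] [ 0.  0. -0.] t 8.8 pos [ 0.4912 -0.3164  0.0495] w 0.0296
[-0.43388213  0.54035166 -1.24527112]
```

Request:
arm_command --plan '[[[0.02,0,0,0,0,0],[0.04,0,0,0,0,0],[0.06,0,0,0,0,0],[0.08,0,0,0,0,0],[0.08,0,0,0,0,0]]]'

```text
time_s: 9.3
position: [0.4912, -0.3164, 0.0476]
tool_rot: [[0.0, 0.977, 0.212], [-0.0, 0.212, -0.977], [-1.0, 0.0, 0.0]]
ft_force: [-0.9, 0.9, 2.6]
grip_width: 0.0297
```

Contact (z force from −1.2 to +2.6 N). Release.

Request:
arm_command --plan '[[[0,0,0,0,0,0],[0,0,0,0,0,0],[0,0,0,0,0,0],[0,0,0,0,0,0],[0,0,0,0,0,0],[0,0,0,0,0,0]]]' --jaw 0.4

```text
time_s: 9.9
position: [0.4912, -0.3163, 0.0473]
tool_rot: [[-0.0, 0.977, 0.213], [0.0, 0.213, -0.977], [-1.0, -0.0, -0.0]]
ft_force: [0.2, 0.0, -0.7]
grip_width: 0.0512
```

Request:
arm_command --plan '[[[-0.3,0,0,0,0,0],[-0.9,0,0,0,0,0],[-1.8,0,0,0,0,0],[-2.9,0,0,0,0,0],[-4.0,0,0,0,0,0],[-5.0,0,-0.8,0,0,0],[-5.6,0,-2.2,0,0,0],[-5.6,0,-3.9,0,0,0],[-5.6,0,-5.6,0,0,0],[-5.6,0,-7.3,0,0,0]]]'

```text
time_s: 10.9
position: [0.4517, -0.1365, 0.188]
tool_rot: [[0.001, 0.977, 0.212], [-0.0, 0.212, -0.977], [-1.0, 0.001, 0.001]]
ft_force: [0.3, 1.0, 0.9]
grip_width: 0.0513
```

```bash
python3 -c "
from h import *
d=frame('top');cv2.imwrite('pics/t1.png',d['bgr'])
go([.4940,.2009,.13],-7.4)"
```

```text
row [  2.35   4.59 -12.59] [ 3.3  -0.03  0.01] t 10.95 pos [ 0.4497 -0.1312  0.1879] w 0.0515
```

View pics/t1.png

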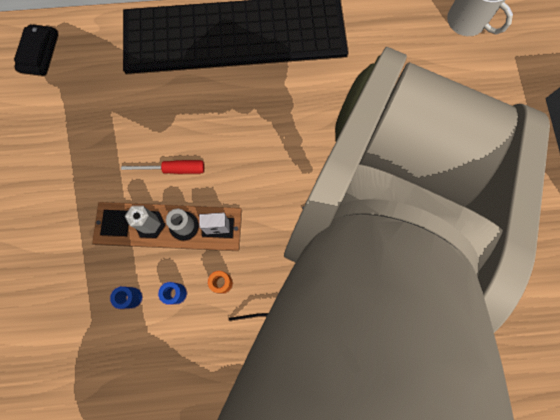

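The view shows rail positions intact, hex (143,219), tube (180,222), bar (213,223); the arm hides the pallet. Next: the hex.

Request:
arm_command --plan '[[[0,0.5,-1.6,0.4,0,0],[0,1.1,-3.2,0.8,0,0],[0,1.7,-4.8,1.3,0,0],[0,2.3,-6.4,1.8,0,0],[0,2.9,-8.0,2.3,0,0],[0,3.5,-9.6,2.8,0,0],[0,4.0,-11.1,3.2,0,0],[0.6,4.4,-12.2,3.3,0,0],[1.4,4.55,-12.7,3.3,0,0],[2.0,4.55,-12.8,3.3,0,0]]]'

```text
time_s: 11.95
position: [0.4953, 0.2005, 0.1368]
tool_rot: [[0.0, 0.992, -0.129], [0.0, -0.129, -0.992], [-1.0, 0.0, -0.0]]
ft_force: [-0.0, -0.9, 0.3]
grip_width: 0.051
```

Request:
arm_command --plan '[[[0.3,0,0,0,0,0],[0.3,0,0,0,0,0],[0.3,0,0,0,0,0],[0.3,0,0,0,0,0]]]'

```text
time_s: 12.35
position: [0.496, 0.1985, 0.1308]
tool_rot: [[0.002, 0.991, -0.132], [0.0, -0.132, -0.991], [-1.0, 0.002, -0.0]]
ft_force: [0.9, 0.5, -0.1]
grip_width: 0.0515
```

```bash
python3 -c "
from h import *
go([.4940,.2009,.060],-7.4)"
```

```text
row [ 2.83 -0.1  -0.08] [-0.03 -0.   -0.02] t 12.35 pos [0.496  0.1985 0.1308] w 0.0515
```

Request:
arm_command --plan '[[[0.2,-0.1,-0.08,0,0,0],[0.6,-0.1,-0.08,0,0,0],[1.1,-0.1,-0.08,0,0,0],[1.6,-0.1,-0.08,0,0,0],[2.1,-0.1,-0.08,0,0,0],[2.5,-0.1,-0.08,0,0,0],[2.7,-0.1,-0.08,0,0,0],[2.83,-0.1,-0.08,0,0,0],[2.83,-0.1,-0.08,0,0,0],[2.83,-0.1,-0.08,0,0,0]]]' --newtons 50

```text
time_s: 13.35
position: [0.4935, 0.2012, 0.0594]
tool_rot: [[0.001, 0.991, -0.131], [0.0, -0.131, -0.991], [-1.0, 0.001, -0.0]]
ft_force: [-0.1, 0.5, -0.3]
grip_width: 0.0514
```

Request:
arm_command --plan '[[[0,0,0,0,0,0],[0,0,0,0,0,0],[0,0,0,0,0,0],[0,0,0,0,0,0],[0,0,0,0,0,0],[0,0,0,0,0,0]]]' --jaw 1.0

```text
time_s: 13.95
position: [0.4936, 0.2012, 0.0597]
tool_rot: [[0.001, 0.991, -0.131], [0.0, -0.131, -0.991], [-1.0, 0.001, -0.0]]
ft_force: [-0.2, -0.1, 6.2]
grip_width: 0.0316
```

```bash
python3 -c "
from h import *
go(P(-30,.20),12.25)"
```

```text
row [-5.62  1.82 18.23] [-3.3  -0.   -0.01] t 13.95 pos [0.4936 0.2012 0.0597] w 0.0316
```

Request:
arm_command --plan '[[[-0.4,0,0,0,0,0],[-1.2,0,0,0,0,0],[-2.3,0,0,0,0,0],[-3.5,0,0,0,0,0],[-4.6,0,0.4,0,0,0],[-5.3,0,1.3,0,0,0],[-5.62,0,2.6,0,0,0],[-5.62,0.1,4.1,0,0,0],[-5.62,0.2,5.7,0,0,0],[-5.62,0.3,7.3,0,0,0]]]'

```text
time_s: 14.95
position: [0.476, 0.018, 0.1997]
tool_rot: [[-0.001, 0.991, -0.131], [0.0, -0.131, -0.991], [-1.0, -0.001, -0.0]]
ft_force: [1.3, -0.6, -4.4]
grip_width: 0.0318
```

Request:
arm_command --plan '[[[0,0.2,1.6,-0.4,0,0],[0,0.4,3.2,-0.8,0,0],[0,0.6,4.8,-1.3,0,0],[0,0.8,6.3,-1.8,0,0],[0,1.0,7.7,-2.3,0,0],[0,1.2,8.9,-2.8,0,0],[0,1.4,9.8,-3.1,0,0],[0,1.52,10.5,-3.3,0,0],[0,1.52,10.85,-3.3,0,0],[0,1.52,10.93,-3.3,0,0]]]'

```text
time_s: 15.95
position: [0.4782, -0.2569, 0.1994]
tool_rot: [[-0.001, 0.977, 0.211], [0.001, 0.211, -0.977], [-1.0, -0.001, -0.001]]
ft_force: [-1.1, 0.8, -4.3]
grip_width: 0.0316
```

Request:
arm_command --plan '[[[0.5,0,0,0,0,0],[1.2,0,0,0,0,0],[2.0,0,0,0,0,0],[2.8,0,0,0,0,0],[3.4,0,0,0,0,0],[3.8,0,0,0,0,0],[4.0,0,0,0,0,0],[4.0,0,0,0,0,0],[4.0,0,0,0,0,0]]]'

```text
time_s: 16.85
position: [0.4789, -0.2567, 0.1002]
tool_rot: [[0.001, 0.977, 0.213], [-0.001, 0.213, -0.977], [-1.0, 0.001, 0.001]]
ft_force: [1.0, -0.4, -4.4]
grip_width: 0.032
```

```bash
python3 -c "
from h import *
go(P(-30,.0475),12.25)
d=frame('wrist');cv2.imwrite('pics/w4.png',d['bgr']);print(sensors.observe()['ft_force'])"
```

```text
row [ 2.11 -0.01 -0.  ] [ 0.    0.01 -0.01] t 16.85 pos [ 0.4789 -0.2567  0.1002] w 0.032
[-0.30263136 -0.02921367 -4.49190946]
```

View pics/w4.png

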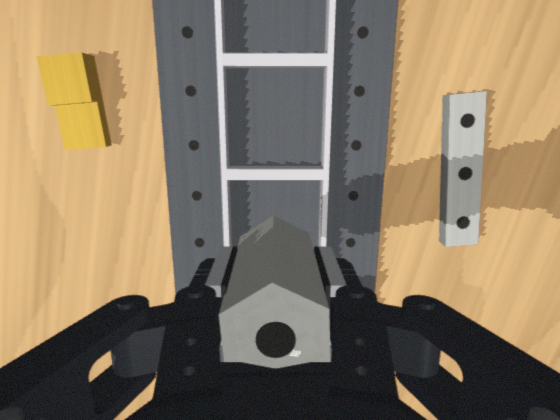

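The hex is centred between the side walls (columns 222 and 327, mid 275). Lowering.

Request:
arm_command --plan '[[[0.3,0,0,0,0,0],[0.8,0,0,0,0,0],[1.3,0,0,0,0,0],[1.65,0,0,0,0,0],[1.85,0,0,0,0,0],[1.95,0,0,0,0,0],[2.0,0,0,0,0,0],[2.04,0,0,0,0,0],[2.08,0,0,0,0,0],[2.1,0,0,0,0,0]]]'

```text
time_s: 17.9
position: [0.4788, -0.2568, 0.0477]
tool_rot: [[0.001, 0.977, 0.213], [-0.001, 0.213, -0.977], [-1.0, 0.0, 0.001]]
ft_force: [-2.6, 1.5, 6.1]
grip_width: 0.0317
```

Request:
arm_command --plan '[[[0.01,0,0,0,0,0],[0.02,0,0,0,0,0],[0.02,0,0,0,0,0]]]'

```text
time_s: 18.2
position: [0.4788, -0.2568, 0.0477]
tool_rot: [[0.001, 0.977, 0.213], [-0.001, 0.213, -0.977], [-1.0, 0.001, 0.001]]
ft_force: [-1.4, 1.6, 7.3]
grip_width: 0.0319
```

Contact (z force from −4.4 to +7). Release, rise and go back for the tube.

Request:
arm_command --plan '[[[0,0,0,0,0,0],[0,0,0,0,0,0],[0,0,0,0,0,0],[0,0,0,0,0,0],[0,0,0,0,0,0],[0,0,0,0,0,0]]]' --jaw 0.35

```text
time_s: 18.8
position: [0.4787, -0.2566, 0.0465]
tool_rot: [[-0.0, 0.977, 0.212], [0.0, 0.212, -0.977], [-1.0, -0.0, -0.0]]
ft_force: [-0.1, -0.3, -0.6]
grip_width: 0.0556
```

Request:
arm_command --plan '[[[-0.3,0,0,0,0,0],[-0.9,0,0,0,0,0],[-1.8,0,0,0,0,0],[-2.9,0,0,0,0,0],[-4.0,0,-0.2,0,0,0],[-5.0,0,-0.9,0,0,0],[-5.6,0,-2.2,0,0,0],[-5.6,0,-3.9,0,0,0],[-5.6,0,-5.6,0,0,0],[-5.6,0,-7.3,0,0,0]]]'

```text
time_s: 19.8
position: [0.4392, -0.0769, 0.1872]
tool_rot: [[0.001, 0.977, 0.212], [-0.0, 0.212, -0.977], [-1.0, 0.001, 0.001]]
ft_force: [0.9, -0.6, 0.0]
grip_width: 0.0556
```

```bash
python3 -c "
from h import *
go([.4866,.1423,.13],-7.4)"
```

```text
row [ 2.29  3.71 -8.17] [ 3.27  0.   -0.01] t 19.8 pos [ 0.4392 -0.0769  0.1872] w 0.0556
```

Request:
arm_command --plan '[[[0,0.7,-1.6,0.6,0,0],[0,1.4,-3.2,1.2,0,0],[0,2.1,-4.8,1.8,0,0],[0,2.8,-6.2,2.4,0,0],[0.1,3.3,-7.3,3.0,0,0],[0.6,3.6,-7.9,3.27,0,0],[1.2,3.71,-8.1,3.27,0,0],[1.8,3.71,-8.17,3.27,0,0],[2.2,3.71,-8.17,3.27,0,0],[2.29,3.71,-8.17,3.27,0,0]]]'

```text
time_s: 20.8
position: [0.4868, 0.1409, 0.1288]
tool_rot: [[-0.001, 0.992, -0.128], [-0.0, -0.128, -0.992], [-1.0, -0.001, 0.0]]
ft_force: [0.5, -0.6, 0.4]
grip_width: 0.0555
```

Request:
arm_command --plan '[[[0,0,0,0,0,0],[0,0,0,0,0,0],[0,0,0,0,0,0]]]'

```text
time_s: 21.1
position: [0.4874, 0.1409, 0.13]
tool_rot: [[0.001, 0.992, -0.128], [0.0, -0.128, -0.992], [-1.0, 0.001, -0.0]]
ft_force: [-0.4, -0.1, 0.9]
grip_width: 0.0557
```

```bash
python3 -c "
from h import *
go([.4866,.1423,.060],-7.4)"
```

```text
row [ 2.8  -0.04 -0.05] [ 0.01 -0.   -0.01] t 21.1 pos [0.4874 0.1409 0.13  ] w 0.0557
```

Request:
arm_command --plan '[[[0.2,-0.04,-0.05,0,0,0],[0.6,-0.04,-0.05,0,0,0],[1.1,-0.04,-0.05,0,0,0],[1.6,-0.04,-0.05,0,0,0],[2.1,-0.04,-0.05,0,0,0],[2.5,-0.04,-0.05,0,0,0],[2.7,-0.04,-0.05,0,0,0],[2.8,-0.04,-0.05,0,0,0],[2.8,-0.04,-0.05,0,0,0],[2.8,-0.04,-0.05,0,0,0]]]'

```text
time_s: 22.1
position: [0.4865, 0.1424, 0.0597]
tool_rot: [[0.001, 0.992, -0.128], [0.0, -0.128, -0.992], [-1.0, 0.001, -0.0]]
ft_force: [-0.2, 0.5, -0.8]
grip_width: 0.0554
```

Request:
arm_command --plan '[[[0,0,0,0,0,0],[0,0,0,0,0,0],[0,0,0,0,0,0],[0,0,0,0,0,0],[0,0,0,0,0,0],[0,0,0,0,0,0]]]' --jaw 1.0

```text
time_s: 22.7
position: [0.4864, 0.1424, 0.0599]
tool_rot: [[0.001, 0.992, -0.128], [0.0, -0.128, -0.992], [-1.0, 0.001, -0.0]]
ft_force: [-1.2, 0.2, 5.9]
grip_width: 0.0338
```

```bash
python3 -c "
from h import *
go(P(30,.20),12.25)"
```

```text
row [-5.61  0.93 13.61] [-3.27 -0.   -0.01] t 22.7 pos [0.4864 0.1424 0.0599] w 0.0338
```

The opening of 33.8 mm is 2 mm below the tube's 36 mm, so I look before lifting.

```bash
python3 -c "
from h import *
d=frame('wrist');cv2.imwrite('pics/w5.png',d['bgr']);print(sensors.observe()['grip_width'],sensors.observe()['wrist_torque'],sensors.observe()['ft_force'])"
```

```text
0.03388756358848581 [ 0.02544116  0.24491084 -0.03833313] [-2.34661219  0.14875185  6.02506946]
```

View pics/w5.png

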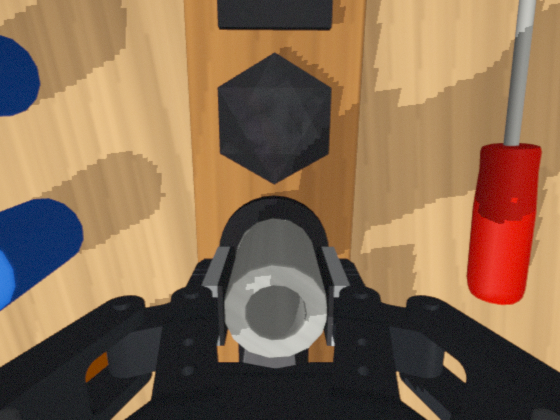

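The tube stands upright and centred between the pads (top ring at (277,308)); the narrower reading looks like pad compliance on the round face. Lifting slowly, then carrying.

Request:
arm_command --plan '[[[-0.2,0,0,0,0,0],[-0.6,0,0,0,0,0],[-1.3,0,0,0,0,0],[-2.3,0,0,0,0,0],[-3.4,0,0,0,0,0],[-4.4,0,0.2,0,0,0],[-5.2,0,0.8,0,0,0],[-5.61,0,1.8,0,0,0],[-5.61,0,3.1,0,0,0],[-5.61,0,4.5,0,0,0]]]'

```text
time_s: 23.75
position: [0.4715, 0.0301, 0.2004]
tool_rot: [[0.001, 0.992, -0.127], [-0.0, -0.127, -0.992], [-1.0, 0.001, 0.0]]
ft_force: [0.9, 0.3, -3.2]
grip_width: 0.0341
```

Request:
arm_command --plan '[[[0,0.1,1.5,-0.4,0,0],[0,0.2,3.0,-0.8,0,0],[0,0.3,4.4,-1.3,0,0],[0,0.4,5.7,-1.8,0,0],[0,0.5,6.8,-2.3,0,0],[0,0.7,7.8,-2.8,0,0],[0,0.85,8.5,-3.1,0,0],[0,0.93,8.9,-3.27,0,0],[0,0.93,9.1,-3.27,0,0],[0,0.93,9.11,-3.27,0,0]]]'

```text
time_s: 24.75
position: [0.4656, -0.1982, 0.1997]
tool_rot: [[-0.0, 0.977, 0.211], [0.0, 0.211, -0.977], [-1.0, -0.0, -0.0]]
ft_force: [-0.1, 0.4, -3.3]
grip_width: 0.0337
```

Request:
arm_command --plan '[[[0.5,0,0,0,0,0],[1.2,0,0,0,0,0],[2.0,0,0,0,0,0],[2.8,0,0,0,0,0],[3.4,0,0,0,0,0],[3.8,0,0,0,0,0],[4.0,0,0,0,0,0],[4.0,0,0,0,0,0],[4.0,0,0,0,0,0]]]'

```text
time_s: 25.65
position: [0.4661, -0.1981, 0.1002]
tool_rot: [[0.001, 0.977, 0.213], [-0.001, 0.213, -0.977], [-1.0, 0.001, 0.001]]
ft_force: [0.4, -0.4, -3.4]
grip_width: 0.0339
```

```bash
python3 -c "
from h import *
go(P(30,.0479),12.25)
d=frame('wrist');cv2.imwrite('pics/w6.png',d['bgr']);print(sensors.observe()['ft_force'])"
```

```text
row [ 2.09 -0.01 -0.  ] [ 0.    0.01 -0.01] t 25.65 pos [ 0.4661 -0.1981  0.1002] w 0.0339
[ 0.02260779  0.19499789 -1.93078229]
```

View pics/w6.png

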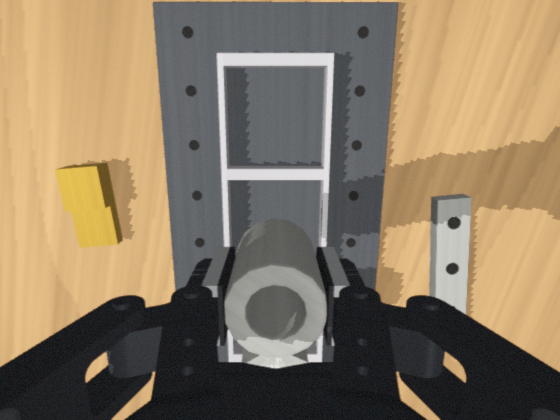

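The tube is held straight over the +30 pocket, one pocket below the end wall; the divider is at row 175. Lowering.

Request:
arm_command --plan '[[[0.3,0,0,0,0,0],[0.8,0,0,0,0,0],[1.3,0,0,0,0,0],[1.65,0,0,0,0,0],[1.85,0,0,0,0,0],[1.95,0,0,0,0,0],[2.0,0,0,0,0,0],[2.03,0,0,0,0,0],[2.06,0,0,0,0,0],[2.08,0,0,0,0,0]]]'

```text
time_s: 26.7
position: [0.4659, -0.1982, 0.0479]
tool_rot: [[0.0, 0.977, 0.213], [-0.0, 0.213, -0.977], [-1.0, 0.0, 0.0]]
ft_force: [-2.8, 1.2, 7.1]
grip_width: 0.034
```

Request:
arm_command --plan '[[[0.01,0,0,0,0,0],[0.02,0,0,0,0,0],[0.02,0,0,0,0,0]]]'

```text
time_s: 27.0
position: [0.4659, -0.1982, 0.0479]
tool_rot: [[0.001, 0.977, 0.213], [-0.001, 0.213, -0.977], [-1.0, 0.001, 0.001]]
ft_force: [-2.8, 0.7, 7.4]
grip_width: 0.0341
```

Request:
arm_command --plan '[[[0,0,0,0,0,0],[0,0,0,0,0,0],[0,0,0,0,0,0],[0,0,0,0,0,0],[0,0,0,0,0,0],[0,0,0,0,0,0]]]' --jaw 0.35

```text
time_s: 27.6
position: [0.4658, -0.1981, 0.047]
tool_rot: [[-0.0, 0.977, 0.213], [0.0, 0.213, -0.977], [-1.0, 0.0, -0.0]]
ft_force: [0.3, -0.2, -0.2]
grip_width: 0.0557
```

Request:
arm_command --plan '[[[-0.3,0,0,0,0,0],[-0.9,0,0,0,0,0],[-1.8,0,0,0,0,0],[-2.9,0,0,0,0,0],[-4.0,0,-0.2,0,0,0],[-4.8,0,-0.9,0,0,0],[-5.2,0,-2.0,0,0,0],[-5.2,0,-3.4,0,0,0],[-5.2,0,-4.6,0,0,0],[-5.2,0,-5.4,0,0,0]]]'

```text
time_s: 28.6
position: [0.4363, -0.0644, 0.1777]
tool_rot: [[0.0, 0.977, 0.213], [0.0, 0.213, -0.977], [-1.0, 0.0, 0.0]]
ft_force: [0.3, 0.3, 0.7]
grip_width: 0.0559
```

```bash
python3 -c "
from h import *
go([.4781,.0840,.13],-0.8)"
```

```text
row [ 1.91  2.9  -5.44] [ 2.19  0.   -0.  ] t 28.6 pos [ 0.4363 -0.0644  0.1777] w 0.0559
```

Request:
arm_command --plan '[[[0,0.5,-1.0,0.4,0,0],[0,1.1,-2.1,0.8,0,0],[0,1.7,-3.2,1.3,0,0],[0,2.2,-4.2,1.7,0,0],[0.4,2.6,-5.0,2.1,0,0],[0.9,2.85,-5.35,2.19,0,0],[1.4,2.9,-5.44,2.19,0,0],[1.8,2.9,-5.44,2.19,0,0],[1.91,2.9,-5.44,2.19,0,0],[1.91,2.9,-5.44,2.19,0,0]]]'

```text
time_s: 29.6
position: [0.479, 0.0818, 0.1294]
tool_rot: [[-0.0, 1.0, -0.016], [-0.0, -0.016, -1.0], [-1.0, -0.0, 0.0]]
ft_force: [-0.4, -0.3, 0.6]
grip_width: 0.0554
```

Request:
arm_command --plan '[[[0,0,0,0,0,0],[0,0,0,0,0,0],[0,0,0,0,0,0]]]'

```text
time_s: 29.9
position: [0.4792, 0.082, 0.1297]
tool_rot: [[0.001, 1.0, -0.015], [-0.0, -0.015, -1.0], [-1.0, 0.001, 0.0]]
ft_force: [0.5, -0.8, 0.6]
grip_width: 0.0556
```

```bash
python3 -c "
from h import *
go([.4781,.0840,.060],-0.8)
d=frame('wrist');cv2.imwrite('pics/w7.png',d['bgr'])"
```

```text
row [ 2.79 -0.05 -0.08] [-0.01  0.   -0.01] t 29.9 pos [0.4792 0.082  0.1297] w 0.0556
```

View pics/w7.png

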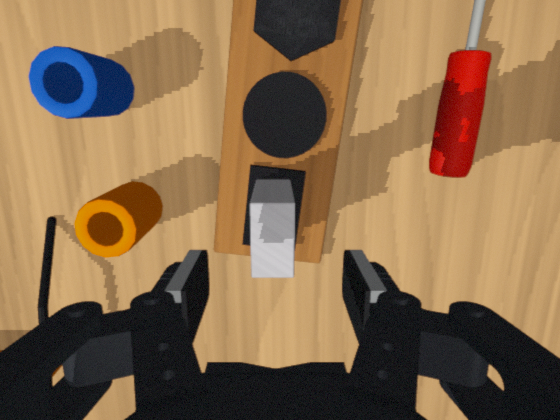

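The bar's top (273,240) is square to the jaws and centred to about 1 mm. Gripping.

Request:
arm_command --plan '[[[0.2,-0.05,-0.08,0,0,0],[0.6,-0.05,-0.08,0,0,0],[1.1,-0.05,-0.08,0,0,0],[1.6,-0.05,-0.08,0,0,0],[2.1,-0.05,-0.08,0,0,0],[2.5,-0.05,-0.08,0,0,0],[2.7,-0.05,-0.08,0,0,0],[2.79,-0.05,-0.08,0,0,0],[2.79,-0.05,-0.08,0,0,0],[2.79,-0.05,-0.08,0,0,0]]]' --newtons 40

```text
time_s: 30.95
position: [0.478, 0.0842, 0.0599]
tool_rot: [[0.001, 1.0, -0.015], [-0.0, -0.015, -1.0], [-1.0, 0.001, 0.0]]
ft_force: [-0.3, 0.7, -0.5]
grip_width: 0.0553
```

Request:
arm_command --plan '[[[0,0,0,0,0,0],[0,0,0,0,0,0],[0,0,0,0,0,0],[0,0,0,0,0,0],[0,0,0,0,0,0],[0,0,0,0,0,0],[0,0,0,0,0,0]]]' --jaw 1.0

```text
time_s: 31.65
position: [0.478, 0.0842, 0.0599]
tool_rot: [[0.001, 1.0, -0.015], [-0.0, -0.015, -1.0], [-1.0, 0.001, 0.0]]
ft_force: [-0.8, 0.3, 5.2]
grip_width: 0.0217
```

```bash
python3 -c "
from h import *
go(P(90,.20),12.25)"
```

```text
row [-5.61 -0.85  8.96] [-2.19  0.   -0.01] t 31.65 pos [0.478  0.0842 0.0599] w 0.0217
```

Request:
arm_command --plan '[[[-0.3,0,0,0,0,0],[-0.9,0,0,0,0,0],[-1.8,0,0,0,0,0],[-2.9,0,0,0,0,0],[-4.0,0,0.2,0,0,0],[-4.9,-0.1,0.8,-0.2,0,0],[-5.4,-0.2,1.8,-0.5,0,0],[-5.61,-0.3,3.0,-0.8,0,0],[-5.61,-0.4,4.2,-1.1,0,0],[-5.61,-0.5,5.4,-1.4,0,0]]]'

```text
time_s: 32.65
position: [0.4628, -0.0516, 0.2002]
tool_rot: [[0.0, 0.991, 0.133], [-0.0, 0.133, -0.991], [-1.0, 0.0, 0.0]]
ft_force: [-0.1, 0.0, -1.3]
grip_width: 0.0218
```

```bash
python3 -c "
from h import *
go(P(90,.10),12.25)"
```

```text
row [ 4.01 -0.85  3.43] [-0.77  0.   -0.  ] t 32.65 pos [ 0.4628 -0.0516  0.2002] w 0.0218
```

Request:
arm_command --plan '[[[0,-0.3,1.1,-0.3,0,0],[0,-0.5,2.1,-0.5,0,0],[0,-0.7,2.9,-0.7,0,0],[0.2,-0.85,3.3,-0.77,0,0],[0.8,-0.85,3.43,-0.77,0,0],[1.7,-0.85,3.43,-0.77,0,0],[2.7,-0.85,3.43,-0.77,0,0],[3.5,-0.85,3.43,-0.77,0,0],[3.9,-0.85,3.43,-0.77,0,0],[4.01,-0.85,3.43,-0.77,0,0]]]'

```text
time_s: 33.65
position: [0.4531, -0.1379, 0.0988]
tool_rot: [[-0.002, 0.978, 0.211], [0.001, 0.211, -0.978], [-1.0, -0.001, -0.001]]
ft_force: [0.1, 0.3, -0.1]
grip_width: 0.022
```

Request:
arm_command --plan '[[[0,0,0,0,0,0],[0,0,0,0,0,0],[0,0,0,0,0,0]]]'

```text
time_s: 33.95
position: [0.4538, -0.1386, 0.1003]
tool_rot: [[0.001, 0.978, 0.211], [-0.001, 0.211, -0.978], [-1.0, 0.001, 0.001]]
ft_force: [0.4, 0.0, -1.2]
grip_width: 0.0216
```

```bash
python3 -c "
from h import *
go(P(90,.0479),12.25)
d=frame('wrist');cv2.imwrite('pics/w8.png',d['bgr'])"
```

```text
row [ 2.1  -0.03  0.03] [-0.02  0.01 -0.01] t 33.95 pos [ 0.4538 -0.1386  0.1003] w 0.0216
```

View pics/w8.png

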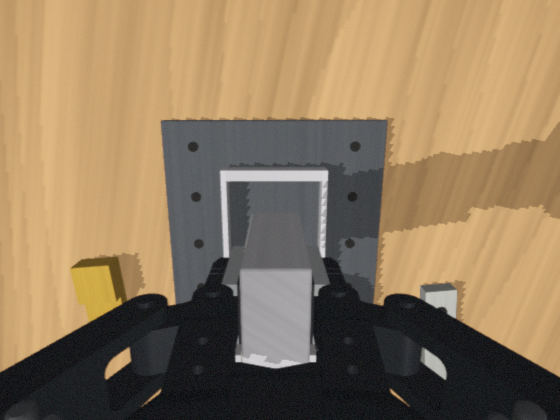

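The bar is over the last pocket (end wall at row 175), square and centred. Lowering.

Request:
arm_command --plan '[[[0.3,-0.03,0.03,0,0,0],[0.8,-0.03,0.03,0,0,0],[1.3,-0.03,0.03,0,0,0],[1.65,-0.03,0.03,0,0,0],[1.85,-0.03,0.03,0,0,0],[1.95,-0.03,0.03,0,0,0],[2.0,-0.03,0.03,0,0,0],[2.03,-0.03,0.03,0,0,0],[2.06,-0.03,0.03,0,0,0],[2.08,-0.03,0.03,0,0,0]]]'

```text
time_s: 35.0
position: [0.453, -0.1394, 0.0479]
tool_rot: [[0.0, 0.978, 0.21], [-0.0, 0.21, -0.978], [-1.0, 0.0, 0.0]]
ft_force: [-2.3, 1.4, 9.9]
grip_width: 0.0219
```

Request:
arm_command --plan '[[[0.01,0,0,0,0,0],[0.02,0,0,0,0,0],[0.02,0,0,0,0,0]]]'

```text
time_s: 35.3
position: [0.453, -0.1394, 0.0479]
tool_rot: [[0.001, 0.978, 0.211], [-0.001, 0.211, -0.978], [-1.0, 0.001, 0.001]]
ft_force: [-1.5, 1.5, 8.3]
grip_width: 0.0218
```

Request:
arm_command --plan '[[[0,0,0,0,0,0],[0,0,0,0,0,0],[0,0,0,0,0,0],[0,0,0,0,0,0],[0,0,0,0,0,0],[0,0,0,0,0,0]]]' --jaw 0.35

```text
time_s: 35.9
position: [0.4529, -0.1393, 0.047]
tool_rot: [[-0.0, 0.978, 0.21], [0.0, 0.21, -0.978], [-1.0, -0.0, -0.0]]
ft_force: [0.2, -0.6, 0.0]
grip_width: 0.0557
```

Request:
arm_command --plan '[[[-0.3,0,0,0,0,0],[-0.9,0,0,0,0,0],[-1.8,0,0,0,0,0],[-2.9,0,0,0,0,0],[-4.0,0,-0.2,0,0,0],[-4.9,0,-1.0,0,0,0],[-5.6,0,-2.4,0,0,0],[-6.0,0,-4.0,0,0,0],[-6.0,0,-5.6,0,0,0],[-6.0,0,-7.2,0,0,0]]]'

```text
time_s: 36.9
position: [0.4144, 0.038, 0.198]
tool_rot: [[0.001, 0.978, 0.21], [-0.0, 0.21, -0.978], [-1.0, 0.001, 0.001]]
ft_force: [0.4, 0.8, -0.2]
grip_width: 0.0555
```

Request:
arm_command --plan '[[[0,0,-1.5,0,0,0],[0,0,-3.0,0,0,0],[0,0,-4.5,0,0,0],[0,0,-6.0,0,0,0],[0,0,-7.5,0,0,0],[0,0,-8.5,0,0,0],[0,0,-9.0,0,0,0],[0,0,-9.0,0,0,0],[0,0,-9.0,0,0,0]]]'

```text
time_s: 37.8
position: [0.3678, 0.256, 0.1972]
tool_rot: [[0.0, 0.978, 0.21], [-0.0, 0.21, -0.978], [-1.0, -0.0, 0.0]]
ft_force: [-0.3, -0.1, 0.4]
grip_width: 0.0556
```

```bash
python3 -c "
from h import *
a=frame('top')['bgr'][130:290,290:500];b=frame('scene')['bgr'][80:230,110:320]
cv2.imwrite('pics/f.png',np.vstack([cv2.resize(a,(390,297),interpolation=2),cv2.resize(b,(390,280),interpolation=2)]));s=sensors.observe();print(s['position'],s['time_s'],s['ft_force'])"
```

```text
[0.36799831 0.25565035 0.19713754] 37.9 [ 0.4556824   0.23389115 -0.08310416]
```

View pics/f.png

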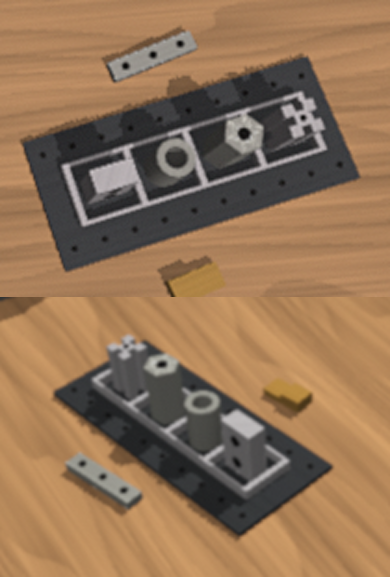

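All four stand upright in their pockets. In the top view, left to right: bar, tube, hex, profile. That is the reverse of the rail order. Handing in.

```bash
python3 -c "
from rig import workorder
print(workorder.close_job())"
```

```text
the job is handed in; nothing more can be done
None
```

All four blanks are in the pallet, one to a pocket, in the reverse of their rail order, and I handed the job in at about 38 s. From the robot's left, the rail held profile, hex, tube and bar; the pallet now holds bar, tube, hex and profile. I lowered each one slowly until it touched the pocket floor before letting go; the highest contact force I read was about 10 N.

- **Final check:** the last top and scene views show all four standing upright in their pockets. The arm was clear of them and the wrist force was about zero.
- **Pallet position:** the top and wrist cameras agreed to about 1 mm.
- **Rail position:** the two cameras differed by about 3 mm. I used the wrist camera, and its values held up at every grasp.
- **Tube grip:** the gripper read 33.9 mm on the 36 mm tube. A picture showed it upright and centred between the pads, so I put the difference down to the pads giving on the round surface. It was carried and placed without trouble.

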